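# Open the blast gate and press the hidden extractor switch

## Robot

A 7-joint arm with a two-finger parallel gripper is mounted at the origin on the work surface. World frame = base frame: x ahead of the robot, y to its left, z up, the work surface at z = 0. Lengths are in m, angles in rad, forces in N, time in s.
With the tool pointing down it reaches from about 0.425 to 0.925 m from the base axis. Payload 6.8 kg.
Tool frame: the origin (TCP) lies on the centre line of the jaws, within the pads' length; the fingertips stand 19 mm ahead of it and the grasp point (between the pads) is the TCP; z points along the fingers, y is the line along which they close (so a half turn about z gives the same grasp; the last joint's range is limited). The gripper opens to 88 mm and grips with 3 to 60 N. Pads are 20 mm wide; open, the fingers measure 115 mm over their backs; the gripper's body (75 mm by 178 mm) begins 61 mm behind the grasp point.
Start: joints at [-1.339, 0.477, 0.022, 1.555, -0.011, 1.109, -0.083], TCP at [0.225, 0.636, 0.242] pointing down, gripper open.
Joint ranges: [-2.96, 2.96], [-0.34, 2.1], [-1.41, 1.46], [0.24, 2.44], [-1.37, 4.51], [0.17, 1.92], [-2.96, 2.96]. Speed limits (rad/s): [2.39, 2.39, 3.14, 3.14, 3.14, 3.14, 3.14].

## Interface

Orientations are given as [roll, pitch, yaw] about the fixed x, y, z axes, in that order (R = Rz(yaw) Ry(pitch) Rx(roll)).
In Python, from rig import * gives the robot as it stands.
- The arm moves only by the tool servo_tool, never from a script. Its argument "steps" is a list that holds one entry, the list of rows, each a list of 7 numbers: the closure, from 0 (fully open) to 1 (shut), then the shift along the tool's x, y, z each as a share of 0.12 m, from -1 to 1, then the turn, a rotation vector about the tool's x, y, z each as a share of 60 degrees, from -1 to 1. A call has 1 to 12 rows; each row is the pose to reach, as a shift and turn from the pose commanded when the call began, along the tool's axes at that moment; what a row does not reach only later rows make up. A row lasts 1/10 s, in which the tool goes at most 50 mm and 8.59 degrees, less where a joint would pass 70% of its speed; a pose out of reach is approached as far as the arm can. A call with a number of a shift or a turn outside -1 to 1 is refused whole. A call with a gripper value outside its range is refused whole. The fingers move at their own pace and stop on an object; "newtons" is the grip in N (left out, the last holds). Time passes only in rows, so rows that repeat a pose let the fingers close. It gives the time, the measured TCP pose, the force, the opening and the grip force at its end, in the units of the state.
- get_obs(): the state, without advancing time (a new reading comes with each control period).
- camera(name): name is "side" or "top" or "wrist"; returns a dict with "image" (420x560x3 uint8, blue, green, red), "fx", "fy", "cx", "cy" (pixels), "T" (4x4, takes a point from camera to world coordinates); the wrist camera has in their place "T_tool_cam" (4x4, takes a point from camera to tool coordinates, whose origin is the TCP and whose axes are the flange's). Camera axes: x right, y down, z forward; pixel columns grow to the right and rows downward; lengths in m; the calibration is good to about 2 mm. A picture is of the moment at which its call begins: read the wrist's pose just before it. There is no depth.
- close_job(): hands the job in; it is judged then, once.
The state is a dict: "time": time; "joint_positions": joint angles; "joint_velocities": joint speeds; "effort": joint torques, N m; "ee_pos": TCP position; "eef_rot": TCP orientation; "contact_force": force on the tool from outside, world axes, zero at the start; "wrist_torque": the same for the moment, N m; "finger_gap": opening from 0.0 (shut) to 1.0 (fully open); "finger_force": force on a finger pad.
Only numpy, scipy, OpenCV 4.12 (cv2) and the standard library are available. Lean on these libraries where they do the work, as an engineer would, in place of code of your own. Each camera call takes 0.05 s, during which the arm holds its last target. There are 200 camera calls.

## Task

Start dust extraction at the turning bench: first pull the blast gate of the dust intake fully open by its upright tab, then find by touch the extractor switch hidden under the overhanging top of the control console and press its bar fully home from below. Of the two like bars under there only the switch gives; feel gently, do not ram anything, and leave the other things on the bench where they are.

Things in the scene. Friction and masses are not known exactly. Their poses are not given: they have to be found in the camera images.
- console: Control console, fixed: grey steel column 100 (x) x 300 (y) x 200 high, with a plywood top 180 x 340 x 22 mm whose underside is 200 mm above the table and which overhangs the column's front (-x) face by 60 mm: the lip. Origin: centre of the column's underside; x points to the back, y along the lip. Two black boxes, 22 (x) x 36 (y) x 18 high, hang under the lip, each with a bar below it.
- lip_mid (a point): Middle of the lip's lower front edge, 200 mm above the table, 110 mm in front of the console's origin; axes as the console's. Fingers pointing forward and down at 30 to 55 degrees from vertical clear this edge while they lift the bar home; tilted less than about 25 degrees they do not.
- bars (a point): Middle of the line on which both bars lie: 20 mm behind the lip's edge and 44 mm below its underside; axes as the console's. Each bar is round, 16 mm thick, 36 long (y). One bar is centred 42 to 115 mm to one side of this point, the other 42 to 115 mm to the other; which side, and how far, varies. The middle, 24 mm each way, is free.
- switch (a joint): One of the two bars is the switch, the other a rigid dummy that looks the same and cannot move. Value: upward travel of the switch's bar, m: 0 off (hanging down), 0.012 fully home (stop). It resists with about 5 N, has no spring and stays where it is left.
- gate: Bench-top dust intake, fixed: an upright aluminium pipe of 100 mm diameter with a square 130 x 130 mm blast gate between z = 80 and 102 mm and a round mouth of 124 mm diameter whose top is 144 mm above the table. Origin: centre of its foot; the gate plate slides out to its -x.
- gate_tab (a point): Top centre of the inner face (the face towards the pipe) of the gate plate's upright tab, 130 mm above the table; it moves with the plate. The tab is 8 mm thick (x), 70 wide (y) and stands on the plate (100 mm wide, top face 94 mm above the table). Shut, this inner face is 131 mm from the pipe's axis, which leaves 66 mm between it and the gate's square frame, so that fingers enter from above and pull towards -x. Axes as the gate's.
- gate_plate (a joint): How far the gate plate is pulled out to the gate's -x, m: 0 shut, 0.080 fully open (stop). Starts at 0 to 0.020; it slides with about 4 N of friction and stays where it is left.
- tin: Bystander: wax tin, diameter 76, height 55, in front of the console. Origin: centre of its underside.
- sanding_block: Bystander: cork sanding block 100 x 60 x 30. Origin: centre of its underside.
- blank: Bystander: square wooden turning blank 180 x 45 x 45 lying along its x. Origin: centre of its underside.
- gouge: Bystander: turning gouge lying along its x, 330 long, wooden handle 28 thick. Origin: under the ferrule end of the handle.
- faceplate: Bystander: dark steel lathe faceplate lying flat, diameter 140, 40 high. Origin: centre of its underside.
- tool_rest: Bystander: dark steel tool rest lying flat, a bar 200 (y) x 40 x 14 with a post 25 thick, reaching 120 mm to +x. Origin: centre of the bar's underside.

How it is judged:
On the way, in this order (a step that is already met when the one before it is completed fails the run):
1. the gate is fully open (at least 74 of 80 mm) while the switch is still off (value of joint gate_plate above 0.074 m and value of joint switch below 0.004 m), for 0.2 s.
2. the switch bar is pressed home from below (at least 10 of 12 mm) (value of joint switch above 0.01 m), for 0.2 s.
At the end, for the whole second after the job is handed in: The gate plate stands at least 74 mm out of 80 mm, the switch bar at least 10 mm out of 12 mm up, every bystander is at rest within 40 mm of where it started (value of joint gate_plate above 0.074 m and value of joint switch above 0.01 m and distance of each of tin, sanding_block, blank, gouge, faceplate, tool_rest from where it was at the start of the episode below 0.04 m and linear speed of each of tin, sanding_block, blank, gouge, faceplate, tool_rest below 0.03 m/s); the robot touches nothing.
It fails at once if the switch is pressed (over 6 mm) while the gate is not open (under 72 mm) (value of joint switch above 0.006 m and value of joint gate_plate below 0.072 m).
It fails at once if the robot rams the console or what hangs under it, the gate or anything else (over 60 N) (contact force between any of the fingers, the arm and anything else above 60 N).
It fails at once if a bystander is moved more than 40 mm (distance of any of tin, sanding_block, blank, gouge, faceplate, tool_rest from where it was at the start of the episode above 0.04 m).
It also fails if it takes over 70 s, if anything falls off the work surface, if the arm or the gripper's body presses on something with over 40 N, if the wrist force passes 120 N, or if a joint passes its speed limit or range.

## Working session

There is one attempt and no reset: what is moved stays moved. The work goes in short steps, Python scripts to look and compute and a tool call to move; the robot and the scene stay as the last step left them, time stands still between calls to the robot, and variables do not carry over. Pictures are saved under pics/ and viewed, at most 10 in all, crops included, and the job is handed in when it is done.

Besides the shell and the picture viewer there is one more tool, called as name([rows], argument=value, ...), one row to a line, values as JSON. servo_tool: Moves the arm, as the interface text tells. Its arguments: {"type":"object","properties":{"steps":{"type":"array"},"newtons":{"type":"number"}},"required":["steps"]}

```bash
mkdir -p pics; cat > h.py <<'E'
from rig import *
import numpy as np, cv2
from scipy.spatial.transform import Rotation as R
def ray(c,u,v):
    d=c["T"][:3,:3]@np.array([(u-c["cx"])/c["fx"],(v-c["cy"])/c["fy"],1.]); return c["T"][:3,3],d
def onz(c,u,v,z):
    o,d=ray(c,u,v); return o+d*(z-o[2])/d[2]
def proj(c,p):
    q=np.linalg.inv(c["T"])@np.append(p,1); return np.array([c["fx"]*q[0]/q[2]+c["cx"],c["fy"]*q[1]/q[2]+c["cy"]])
def tri(c1,a,c2,b):
    o1,d1=ray(c1,*a);o2,d2=ray(c2,*b)
    s=np.linalg.lstsq(np.c_[d1,-d2],o2-o1,rcond=None)[0]
    p,q=o1+d1*s[0],o2+d2*s[1]; return (p+q)/2,np.linalg.norm(p-q)
E
python3 - <<'E'
from h import *
import pickle
for n in("top","side"):
    c=camera(n); cv2.imwrite(f"pics/{n}.png",c["image"]); pickle.dump(c,open(n+".pkl","wb"))
    print(n,c["fx"],c["cx"],c["cy"],np.round(c["T"],3).tolist())
print(get_obs())
E
```

```text
top 468.96871191558057 280.8347744787633 206.31724254358483 [[-0.011, -0.995, 0.096, 0.459], [-1.0, 0.012, 0.013, -0.052], [-0.014, -0.096, -0.995, 1.614], [0.0, 0.0, 0.0, 1.0]]
side 398.60408599878485 272.70170613839565 205.67884262297108 [[0.414, -0.597, 0.687, -0.317], [-0.91, -0.269, 0.316, -0.437], [-0.004, -0.756, -0.654, 0.994], [0.0, 0.0, 0.0, 1.0]]
{'time': 0.1, 'joint_positions': array([-1.33911901,  0.47770222,  0.02238988,  1.55635761, -0.01153315,
        1.10931022, -0.08312544]), 'joint_velocities': array([-0.00061023, -0.00049839,  0.00134762, -0.00214771, -0.00095516,
       -0.00037672,  0.00071393]), 'effort': array([ 4.27267732e-03, -5.84094965e+01,  1.53990258e+00, -2.73314238e+01,
       -5.42864227e-02,  1.31458609e-02,  4.91625531e-05]), 'ee_pos': array([0.22481632, 0.63590656, 0.24078792]), 'eef_rot': array([-3.13994764e+00,  1.11652371e-04,  2.80175321e+00]), 'contact_force': array([-0.3480456 , -0.06530647, -0.57621948]), 'wrist_torque': array([-0.01146341,  0.04007749,  0.0565782 ]), 'finger_force': 0.0, 'finger_gap': 1.0003537529405941}
```

View pics/top.png

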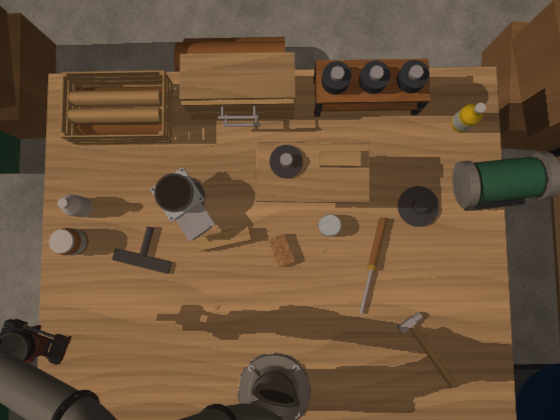

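View pics/side.png

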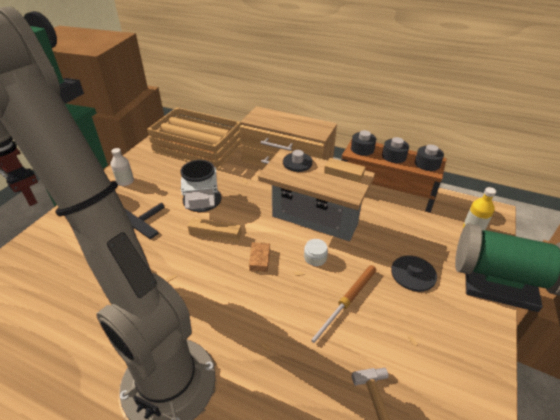

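The top view shows the console top at (256–370, 142–203), the gate pipe at (175,193) with its plate towards (197,222), and the block, tin, gouge and tool rest near (282,250), (329,226), (372,265) and (143,260). The side view shows the boxes under the lip near (287,194) and (321,204). I'll zoom in on both.

```bash
python3 - <<'E'
from h import *
import pickle
t=pickle.load(open("top.pkl","rb"));s=pickle.load(open("side.pkl","rb"))
a=cv2.resize(t["image"][160:260,140:240],(400,400),interpolation=cv2.INTER_CUBIC)
b=cv2.resize(s["image"][150:250,170:270],(400,400),interpolation=cv2.INTER_CUBIC)
c=cv2.resize(s["image"][155:195+10,255:375+80],(800,200),interpolation=cv2.INTER_CUBIC)
im=np.vstack([np.hstack([a,b]),c]); im=np.clip(im*1.6,0,255).astype(np.uint8)
cv2.imwrite("pics/z1.png",im)
E
```

```text
(no output)
```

View pics/z1.png

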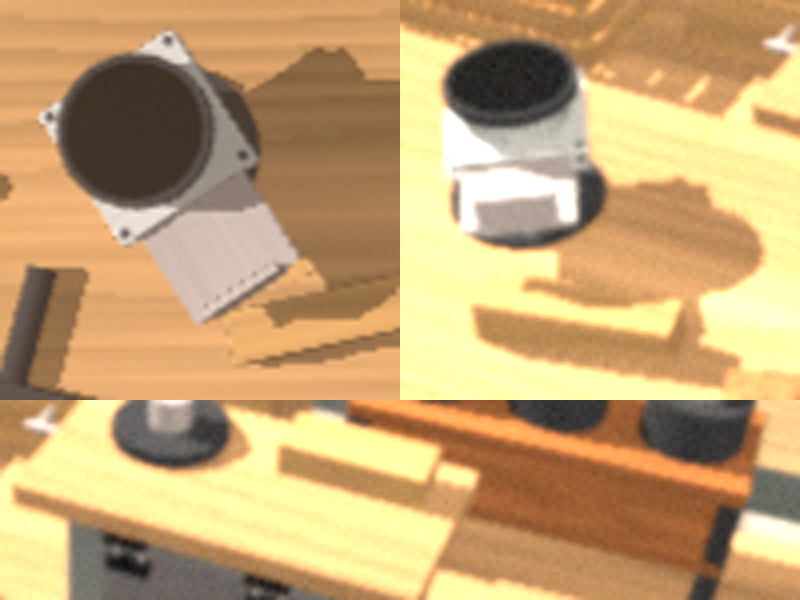

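The zoom shows the gate frame's corners in the top crop at (168,40), (42,118), (127,238), (255,160), and the tab's line from (205,318) to (285,265). The bars in the bottom strip lie near (127,555) and (268,585).

```bash
python3 - <<'E'
from h import *
import pickle
t=pickle.load(open("top.pkl","rb"));s=pickle.load(open("side.pkl","rb"))
C=np.array([(168,36),(41,118),(125,243),(257,160)])/4+[140,160]
P=np.array([onz(t,u,v,.102) for u,v in C]);print("corners",P.round(3).tolist(),"c",P.mean(0).round(4))
print([np.linalg.norm(P[i]-P[i-1]).round(3) for i in range(4)])
dr=(P[3]+P[2]-P[0]-P[1]);print("out dir deg",np.degrees(np.arctan2(dr[1],dr[0])), "other", np.degrees(np.arctan2(*(P[2]+P[1]-P[3]-P[0])[1::-1])))
m=np.array([136,130])/4+[140,160];print("mouth",onz(t,*m,.144).round(4))
ms=np.array([512-400,80])/4+[170,150];print("mouth tri",tri(t,m,s,ms))
for q in((205,318),(285,265)):
    print("tab",onz(t,*(np.array(q)/4+[140,160]),.13).round(4))
print("console top corners z.222")
# top: segment front edge approx
for q in((256,142),(370,142),(256,203),(370,203)):print(onz(t,*q,.222).round(4))
# bars in side
f=lambda x,y:(255+x/4,155+y/4)
for q in((127,555),(268,585)):
    print("bar px", 255+q[0]/4,155+(q[1]-400)/4, onz(s,255+q[0]/4,155+(q[1]-400)/4,.156).round(4))
for n,q in dict(tin=(329,226),block=(282,250),gougeferr=(372,267)).items():print(n,onz(t,*q,.03).round(3))
E
```

```text
corners [[0.731, 0.291, 0.102], [0.665, 0.394, 0.102], [0.562, 0.324, 0.102], [0.628, 0.217, 0.102]] c [0.6464 0.3066 0.102 ]
[np.float64(0.127), np.float64(0.123), np.float64(0.125), np.float64(0.126)]
out dir deg -145.1622101026093 other 122.24368341146469
mouth [0.6485 0.306  0.144 ]
mouth tri (array([0.64924543, 0.30684262, 0.13935196]), np.float64(0.000605517699769029))
tab [0.4996 0.253  0.13  ]
tab [0.5408 0.1896 0.13  ]
console top corners z.222
[0.7891 0.0398 0.222 ]
[ 0.7841 -0.3041  0.222 ]
[0.6036 0.0409 0.222 ]
[ 0.5993 -0.2987  0.222 ]
bar px 286.75 193.75 [ 0.6369 -0.0506  0.156 ]
bar px 322.0 201.25 [ 0.6484 -0.1702  0.156 ]
tin [ 0.542 -0.192  0.03 ]
block [ 0.464 -0.033  0.03 ]
gougeferr [ 0.404 -0.333  0.03 ]
```

```bash
cat >> h.py <<'E'
def plan(p,Rt=None,quiet=False):
    "shares of shift and turn from the present pose to position p, orientation Rt"
    o=get_obs(); R0=R.from_euler("xyz",o["eef_rot"])
    d=R0.inv().apply(np.array(p)-o["ee_pos"])/.12
    w=np.zeros(3) if Rt is None else (R0.inv()*Rt).as_rotvec(degrees=True)/60
    print("t",round(o["time"],2),"pos",o["ee_pos"].round(4),"rot",o["eef_rot"].round(3),"F",o["contact_force"].round(1)); print("shift",d.round(3),"turn",w.round(3),"n rows",np.ceil(np.linalg.norm(d)*.12/.05),np.ceil(np.linalg.norm(w)*60/8.59))
E
python3 - <<'E'
from h import *
Rt=R.from_euler("xyz",[np.pi,0,np.radians(123.5)])
plan([.552,.2425,.25],Rt)
E
```

```text
t 0.1 pos [0.2248 0.6359 0.2408] rot [-3.14   0.     2.802] F [-0.3 -0.1 -0.6]
shift [-3.663 -2.182 -0.073] turn [-0.001  0.001  0.617] n rows 11.0 5.0
```

servo_tool([
  [[1,-0.3,-0.18,-0.02,0,0,0],[1,-0.65,-0.39,-0.04,0,0,0],[1,-1,-0.6,-0.07,0,0,0],[1,-1,-0.6,-0.07,0,0,0]],
])

```text
time: 0.5
ee_pos: [0.321, 0.5222, 0.2505]
eef_rot: [-3.14, 0.004, 2.791]
contact_force: [0.3, -0.3, -0.0]
finger_gap: 0.675
finger_force: 0.0
```

servo_tool([
  [[1,-0.35,-0.2,0,0,0,0],[1,-0.7,-0.4,0,0,0,0],[1,-1,-0.6,0,0,0,0],[1,-1,-0.6,0,0,0,0]],
])

```text
time: 0.9
ee_pos: [0.4081, 0.4145, 0.25]
eef_rot: [-3.139, 0.003, 2.792]
contact_force: [0.4, -0.7, 0.2]
finger_gap: 0.313
finger_force: 0.0
```

servo_tool([
  [[1,-0.35,-0.2,0,0,0,0.14],[1,-0.7,-0.4,0,0,0,0.28],[1,-1,-0.6,0,0,0,0.42],[1,-1,-0.6,0,0,0,0.54],[1,-1,-0.6,0,0,0,0.617],[1,-1,-0.6,0,0,0,0.617],[1,-1,-0.6,0,0,0,0.617]],
])

```text
time: 1.6
ee_pos: [0.4918, 0.3137, 0.2498]
eef_rot: [-3.141, -0.0, 2.159]
contact_force: [0.4, 0.8, 0.2]
finger_gap: 0.009
finger_force: 0.0
```

```bash
python3 - <<'E'
from h import *
Rt=R.from_euler("xyz",[np.pi,0,np.radians(123.5)])
plan([.552,.2425,.25],Rt)
E
```

```text
t 1.6 pos [0.4918 0.3137 0.2498] rot [-3.141 -0.     2.159] F [0.4 0.8 0.2]
shift [-0.772  0.088 -0.002] turn [-0.    -0.     0.004] n rows 2.0 1.0
```

servo_tool([
  [[1,-0.4,0.04,0,0,0,0],[1,-0.77,0.09,0,0,0,0],[1,-0.77,0.09,0,0,0,0],[1,-0.77,0.09,0,0,0,0]],
])

```text
time: 2.0
ee_pos: [0.5527, 0.2412, 0.2499]
eef_rot: [-3.141, -0.0, 2.155]
contact_force: [-0.5, 0.8, 0.0]
finger_gap: 0.005
finger_force: 0.0
```

```bash
python3 - <<'E'
from h import *
plan([.552,.2425,.123])
o=get_obs();c=camera("wrist");print(c["fx"],np.round(c["T_tool_cam"],3).tolist())
M=np.eye(4);M[:3,:3]=R.from_euler("xyz",o["eef_rot"]).as_matrix();M[:3,3]=o["ee_pos"]
c["T"]=M@c["T_tool_cam"]
import pickle;pickle.dump(c,open("w1.pkl","wb"))
im=c["image"].copy()
for p in([.6485-.834*r-.552*s,.306-.552*r+.834*s,.13] for r in(.131,.146) for s in(-.035,.035)):
    q=proj(c,p);print(q.round(0));cv2.circle(im,tuple(q.astype(int)),3,(0,0,255),1)
cv2.imwrite("pics/w1.png",im)
E
```

```text
t 2.0 pos [0.5527 0.2412 0.2499] rot [-3.141 -0.     2.155] F [-0.5  0.8  0. ]
shift [1.200e-02 1.000e-03 1.057e+00] turn [0. 0. 0.] n rows 3.0 0.0
304.9494051777292 [[0.0, -0.954, -0.3, 0.082], [1.0, 0.0, 0.0, -0.0], [0.0, -0.3, 0.954, -0.143], [0.0, 0.0, 0.0, 1.0]]
[265. 247.]
[263. 172.]
[249. 247.]
[246. 172.]
```

View pics/w1.png

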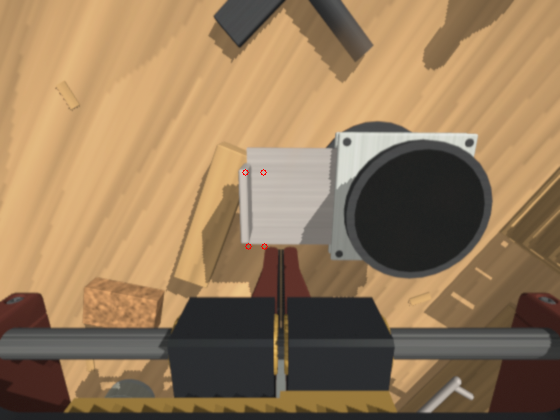

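The wrist view shows the tab at columns 241–250, rows 165–242, with its inner face on my r = 0.146 markers. The fingers stand over the free gap. I'll descend.

servo_tool([
  [[1,0,0,0.3,0,0,0],[1,0,0,0.55,0,0,0],[1,0,0,0.75,0,0,0],[1,0,0,0.9,0,0,0],[1,0,0,1,0,0,0],[1,0,0,1,0,0,0],[1,0,0,1,0,0,0]],
])

```text
time: 2.75
ee_pos: [0.5523, 0.2426, 0.1305]
eef_rot: [3.141, -0.0, 2.157]
contact_force: [-0.1, -0.1, -0.6]
finger_gap: 0.007
finger_force: 0.0
```

```bash
python3 - <<'E'
from h import *
u=np.array([-.834,-.552,0]);p=get_obs()["ee_pos"]
plan(p+u*.05+[0,0,.123-p[2]])
E
```

```text
t 2.75 pos [0.5523 0.2426 0.1305] rot [ 3.141 -0.     2.157] F [-0.1 -0.1 -0.6]
shift [ 0.001 -0.417  0.063] turn [0. 0. 0.] n rows 2.0 0.0
```

servo_tool([
  [[1,0,0,0.06,0,0,0],[1,0,-0.05,0.06,0,0,0],[1,0,-0.1,0.06,0,0,0],[1,0,-0.15,0.06,0,0,0],[1,0,-0.2,0.06,0,0,0],[1,0,-0.25,0.06,0,0,0],[1,0,-0.3,0.06,0,0,0]],
])

```text
time: 3.45
ee_pos: [0.5229, 0.2221, 0.1233]
eef_rot: [3.139, 0.0, 2.156]
contact_force: [3.8, 2.9, -0.2]
finger_gap: 0.004
finger_force: 2.2
```

servo_tool([
  [[1,0,-0.05,0,0,0,0],[1,0,-0.1,0,0,0,0],[1,0,-0.15,0,0,0,0],[1,0,-0.2,0,0,0,0],[1,0,-0.2,0,0,0,0]],
])

```text
time: 3.95
ee_pos: [0.5014, 0.208, 0.1229]
eef_rot: [-3.14, -0.0, 2.156]
contact_force: [1.3, 0.8, 0.9]
finger_gap: 0.001
finger_force: 0.9
```

servo_tool([
  [[1,0,-0.02,0,0,0,0],[1,0,-0.04,0,0,0,0],[1,0,-0.06,0,0,0,0],[1,0,-0.08,0,0,0,0],[1,0,-0.1,0,0,0,0],[1,0,-0.1,0,0,0,0]],
])

```text
time: 4.55
ee_pos: [0.4919, 0.2018, 0.1228]
eef_rot: [-3.141, -0.0, 2.156]
contact_force: [0.8, 2.6, 3.5]
finger_gap: 0.006
finger_force: 1.6
```

servo_tool([
  [[1,0,-0.02,0,0,0,0],[1,0,-0.04,0,0,0,0],[1,0,-0.06,0,0,0,0],[1,0,-0.06,0,0,0,0]],
])

```text
time: 4.95
ee_pos: [0.4858, 0.1977, 0.1228]
eef_rot: [-3.141, -0.0, 2.156]
contact_force: [0.8, 3.4, 2.0]
finger_gap: 0.006
finger_force: 1.6
```

servo_tool([
  [[1,0,-0.015,0,0,0,0],[1,0,-0.03,0,0,0,0],[1,0,-0.03,0,0,0,0]],
])

```text
time: 5.25
ee_pos: [0.483, 0.1959, 0.1228]
eef_rot: [-3.141, -0.0, 2.156]
contact_force: [3.0, 3.1, 2.1]
finger_gap: 0.008
finger_force: 1.7
```

servo_tool([
  [[1,0,-0.015,0,0,0,0],[1,0,-0.03,0,0,0,0],[1,0,-0.03,0,0,0,0]],
])

```text
time: 5.55
ee_pos: [0.4825, 0.1956, 0.1231]
eef_rot: [3.136, 0.001, 2.156]
contact_force: [10.1, 7.8, -6.5]
finger_gap: 0.006
finger_force: 5.7
```

servo_tool([
  [[1,0,-0.015,0,0,0,0],[1,0,-0.03,0,0,0,0],[1,0,-0.03,0,0,0,0]],
])

```text
time: 5.85
ee_pos: [0.4824, 0.1955, 0.1237]
eef_rot: [3.129, 0.002, 2.157]
contact_force: [17.7, 12.7, -13.8]
finger_gap: 0.001
finger_force: 10.3
```

The plate has met its stop: force is rising with no motion. I'll back off, lift, and take a side view of the bars.

servo_tool([
  [[1,0,0.06,0,0,0,0],[1,0,0.15,0,0,0,0],[1,0,0.15,-0.2,0,0,0],[1,0,0.15,-0.5,0,0,0],[1,0,0.15,-0.8,0,0,0],[1,0,0.15,-1,0,0,0],[1,0,0.15,-1,0,0,0]],
])

```text
time: 6.55
ee_pos: [0.4935, 0.2018, 0.2455]
eef_rot: [3.138, 0.0, 2.155]
contact_force: [0.2, 0.3, -0.6]
finger_gap: 0.009
finger_force: 0.0
```

```bash
python3 - <<'E'
from h import *
import pickle
s=pickle.load(open("side.pkl","rb"));t=pickle.load(open("top.pkl","rb"))
a=cv2.resize(s["image"][150:250,255:375],(720,600),interpolation=cv2.INTER_CUBIC)
cv2.imwrite("pics/z2.png",np.clip(a*1.8,0,255).astype(np.uint8))
c=camera("top");d=t["image"][130:215,245:385]
d=cv2.resize(d,None,fx=5,fy=5,interpolation=cv2.INTER_CUBIC)
g=cv2.resize(c["image"][160:260,140:240],None,fx=1.5,fy=1.5)
d=np.vstack([d,np.zeros((150,700,3),np.uint8)]);d[425:,:150]=g
cv2.imwrite("pics/z3.png",np.clip(d*1.5,0,255).astype(np.uint8))
E
```

```text
(no output)
```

View pics/z2.png

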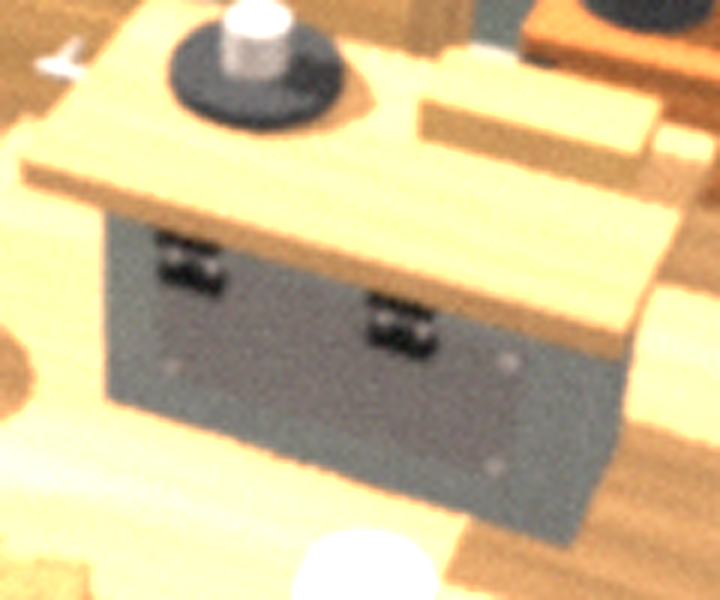

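View pics/z3.png

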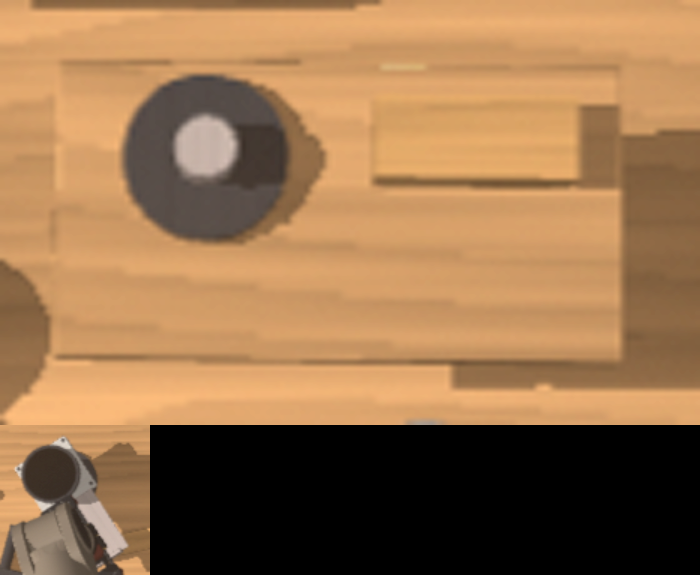

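The side crop shows the two bars at (190,280) and (402,342), and the lip's lower corners at (22,183) and (615,358). In the top crop the front edge runs from (55,357) to (622,360). The inset shows the gate plate well out.

```bash
python3 - <<'E'
from h import *
import pickle
s=pickle.load(open("side.pkl","rb"));t=pickle.load(open("top.pkl","rb"))
S=lambda x,y:(255+x/6,150+y/6)
T=lambda x,y:(245+x/5,130+y/5)
for a in((55,357),(622,360),(58,62),(620,66)):print("topcorner",onz(t,*T(*a),.222).round(4))
A=onz(s,*S(22,183),.2);B=onz(s,*S(618,360),.2);print("lip low",A.round(4),B.round(4))
print("tri L",tri(t,T(55,357),s,S(22,160)),"R",tri(t,T(622,360),s,S(625,333)))
for q in((190,280),(402,342)):
    o,d=ray(s,*S(*q))
    for x in(.621,.624):
        print("bar",q,(o+d*(x-o[0])/d[0]).round(4))
print(np.linalg.norm(onz(t,*T(125,157),.222)-onz(t,*T(287,157),.222)))
E
```

```text
topcorner [0.6084 0.0409 0.222 ]
topcorner [ 0.6024 -0.297   0.222 ]
topcorner [0.7879 0.038  0.222 ]
topcorner [ 0.7805 -0.301   0.222 ]
lip low [0.6124 0.04   0.2   ] [ 0.6034 -0.296   0.2   ]
tri L (array([0.6096086 , 0.03977746, 0.2175733 ]), np.float64(0.003076311127770843)) R (array([ 0.60260194, -0.29734525,  0.21899604]), np.float64(0.00043734130223474564))
bar (190, 280) [ 0.621  -0.0571  0.1576]
bar (190, 280) [ 0.624  -0.0558  0.1549]
bar (402, 342) [ 0.621  -0.1796  0.1563]
bar (402, 342) [ 0.624  -0.1788  0.1537]
0.09751957501794364
```

```bash
cat >> h.py <<'E'
th=np.radians(50);ya=np.radians(-1.15)
Rz=R.from_euler("z",ya)
zt=Rz.apply([np.sin(th),0,-np.cos(th)]);yt=Rz.apply([0,1,0]);xt=np.cross(yt,zt);RB=R.from_matrix(np.c_[xt,yt,zt]);n=-xt
B1=np.array([.628,-.055,.156]);B2=np.array([.6255,-.178,.156])
def tcp(B,gap,back): return B-(.018+gap)*n-(.011+back)*zt
E
python3 - <<'E'
from h import *
print(get_obs()["joint_positions"].round(2))
plan([.48,.08,.27],R.from_euler("xyz",[np.pi,0,np.radians(178.85)]))
print(tcp(B1,.015,.09),tcp(B1,.015,0),tcp(B1,0,0))
E
```

```text
[-0.77  0.24  0.32  1.91 -0.09  1.    0.17]
t 6.6 pos [0.4925 0.2015 0.2435] rot [3.141 0.    2.155] F [ 0.3  0.7 -0.3]
shift [-0.787 -0.645 -0.221] turn [ 0.     0.    -0.923] n rows 3.0 7.0
[ 0.52943738 -0.05302146  0.19564208] [ 0.59836749 -0.05440516  0.1377912 ] [ 0.60800736 -0.05459867  0.14928186]
```

servo_tool([
  [[1,-0.12,-0.1,-0.1,0,0,-0.13],[1,-0.24,-0.2,-0.2,0,0,-0.26],[1,-0.36,-0.3,-0.22,0,0,-0.4],[1,-0.48,-0.4,-0.22,0,0,-0.53],[1,-0.6,-0.5,-0.22,0,0,-0.66],[1,-0.7,-0.6,-0.22,0,0,-0.8],[1,-0.79,-0.65,-0.22,0,0,-0.92],[1,-0.79,-0.65,-0.22,0,0,-0.92],[1,-0.79,-0.65,-0.22,0,0,-0.92]],
])

```text
time: 7.5
ee_pos: [0.4789, 0.0798, 0.268]
eef_rot: [-3.141, -0.003, 3.115]
contact_force: [0.7, 0.3, 0.4]
finger_gap: 0.006
finger_force: 0.0
```

```bash
python3 - <<'E'
from h import *
print(get_obs()["joint_positions"].round(2))
plan([.47,-.03,.24],RB)
E
```

```text
[-0.54  0.13  0.28  1.98 -0.04  1.04  1.3 ]
t 7.5 pos [0.4789 0.0798 0.268 ] rot [-3.141e+00 -3.000e-03  3.115e+00] F [0.7 0.3 0.4]
shift [ 0.049 -0.916  0.234] turn [-0.003 -0.836 -0.005] n rows 3.0 6.0
```

servo_tool([
  [[1,0,-0.15,0.04,0,-0.13,0],[1,0.02,-0.3,0.08,0,-0.26,0],[1,0.03,-0.45,0.12,0,-0.4,0],[1,0.04,-0.6,0.16,0,-0.53,0],[1,0.05,-0.75,0.2,0,-0.66,0],[1,0.05,-0.92,0.23,0,-0.8,0],[1,0.05,-0.92,0.23,0,-0.84,0],[1,0.05,-0.92,0.23,0,-0.84,0],[1,0.05,-0.92,0.23,0,-0.84,0]],
])

```text
time: 8.4
ee_pos: [0.492, -0.0444, 0.2522]
eef_rot: [-3.016, 0.705, 3.138]
contact_force: [0.0, 0.2, 0.0]
finger_gap: 0.005
finger_force: 0.0
```

```bash
python3 - <<'E'
from h import *
print(get_obs()["joint_positions"].round(2))
plan(tcp(B1,.015,.09),RB)
E
```

```text
[ 0.37 -0.07 -0.53  2.42  1.14  0.23  0.29]
t 8.4 pos [ 0.492  -0.0444  0.2522] rot [-3.016  0.705  3.138] F [0.  0.2 0. ]
shift [0.067 0.    0.566] turn [-0.109 -0.159  0.021] n rows 2.0 2.0
```

servo_tool([
  [[1,0.02,0,0.15,-0.02,-0.04,0.01],[1,0.04,0,0.3,-0.05,-0.08,0.01],[1,0.07,0,0.45,-0.08,-0.12,0.02],[1,0.07,0,0.57,-0.11,-0.16,0.02],[1,0.07,0,0.57,-0.11,-0.16,0.02],[1,0.07,0,0.57,-0.11,-0.16,0.02]],
])

```text
time: 9.0
ee_pos: [0.5463, -0.0603, 0.2006]
eef_rot: [3.123, 0.86, 3.103]
contact_force: [-0.0, 1.0, -0.6]
finger_gap: 0.006
finger_force: 0.0
```

```bash
python3 - <<'E'
from h import *
print(get_obs()["joint_positions"].round(2))
plan(tcp(B1,.015,.0),RB)
E
```

```text
[ 1.22  0.51 -1.41  2.43  2.2   0.57 -0.43]
t 9.0 pos [ 0.5463 -0.0603  0.2006] rot [3.123 0.86  3.103] F [-0.   1.  -0.6]
shift [0.115 0.054 0.67 ] turn [ 0.004 -0.012 -0.012] n rows 2.0 1.0
```

servo_tool([
  [[1,0.12,0.02,0,0,0,0],[1,0.12,0.03,0.1,0,0,0],[1,0.12,0.05,0.2,0,-0.01,-0.01],[1,0.12,0.05,0.3,0,-0.01,-0.01],[1,0.12,0.05,0.3,0,-0.01,-0.01]],
])

```text
time: 9.5
ee_pos: [0.5639, -0.0497, 0.1664]
eef_rot: [-3.137, 0.868, 3.136]
contact_force: [0.4, 0.2, 0.7]
finger_gap: 0.004
finger_force: 0.0
```

```bash
python3 - <<'E'
from h import *
print(get_obs()["joint_positions"].round(2))
plan(tcp(B1,.015,.0),RB)
c=camera("side");cv2.imwrite("pics/s2.png",c["image"])
E
```

```text
[ 1.11  0.7  -1.38  2.43  2.23  0.76 -0.36]
t 9.5 pos [ 0.5639 -0.0497  0.1664] rot [-3.137  0.868  3.136] F [0.4 0.2 0.7]
shift [-0.003 -0.036  0.374] turn [ 0.006 -0.004  0.009] n rows 1.0 1.0
```

View pics/s2.png

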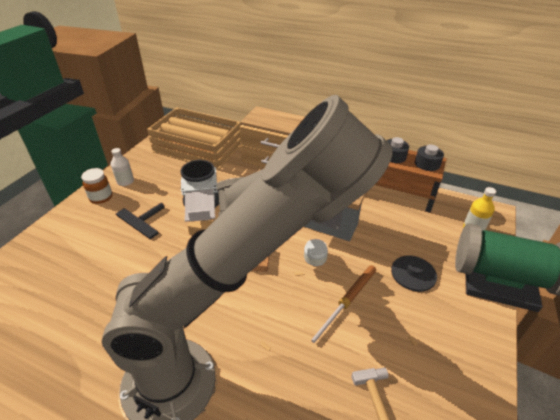

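The side view shows the elbow swung to the right, the hand low in front of the lip, the gate plate out at (200,210), and the bystanders in place. Next I'll go forward under bar 1.

servo_tool([
  [[1,0,-0.02,0.08,0,0,0],[1,0,-0.04,0.16,0,0,0],[1,0,-0.04,0.24,0,0,0.01],[1,0,-0.04,0.32,0,0,0.01],[1,0,-0.04,0.37,0,0,0.01],[1,0,-0.04,0.37,0,0,0.01],[1,0,-0.04,0.37,0,0,0.01]],
])

```text
time: 10.25
ee_pos: [0.5977, -0.0562, 0.1391]
eef_rot: [-3.141, 0.87, 3.127]
contact_force: [0.2, 0.8, 0.9]
finger_gap: 0.002
finger_force: 0.0
```

```bash
python3 - <<'E'
from h import *
print(get_obs()["joint_positions"].round(2))
p=get_obs()["ee_pos"]
plan(tcp(B1,0,.0),RB)
plan(p+[0,0,.01])
E
```

```text
[ 1.03  0.8  -1.3   2.37  2.3   0.81 -0.35]
t 10.25 pos [ 0.5977 -0.0562  0.1391] rot [-3.141  0.87   3.127] F [0.2 0.8 0.9]
shift [-0.12   0.014  0.011] turn [ 0.004 -0.003  0.003] n rows 1.0 1.0
t 10.25 pos [ 0.5977 -0.0562  0.1391] rot [-3.141  0.87   3.127] F [0.2 0.8 0.9]
shift [-0.064 -0.    -0.054] turn [0. 0. 0.] n rows 1.0 0.0
```

servo_tool([
  [[1,-0.03,0.01,0,0,0,0],[1,-0.06,0.01,0,0,0,0],[1,-0.08,0.01,0.01,0,0,0],[1,-0.08,0.01,0.01,0,0,0]],
])

```text
time: 10.65
ee_pos: [0.6055, -0.0556, 0.1465]
eef_rot: [-3.14, 0.871, 3.127]
contact_force: [0.3, -0.3, 0.5]
finger_gap: 0.006
finger_force: 0.0
```

servo_tool([
  [[1,-0.01,0,-0.01,0,0,0],[1,-0.02,0,-0.02,0,0,0],[1,-0.03,0,-0.025,0,0,0],[1,-0.03,0,-0.025,0,0,0]],
])

```text
time: 11.05
ee_pos: [0.6046, -0.0554, 0.1504]
eef_rot: [-3.141, 0.87, 3.127]
contact_force: [-1.0, 0.5, -1.2]
finger_gap: 0.006
finger_force: 0.5
```

servo_tool([
  [[1,-0.01,0,-0.01,0,0,0],[1,-0.02,0,-0.02,0,0,0],[1,-0.02,0,-0.02,0,0,0]],
])

```text
time: 11.35
ee_pos: [0.6037, -0.0554, 0.1531]
eef_rot: [-3.141, 0.868, 3.126]
contact_force: [-1.8, -0.3, -4.4]
finger_gap: 0.007
finger_force: 2.5
```

servo_tool([
  [[1,-0.01,0,-0.005,0,0,0],[1,-0.015,0,-0.01,0,0,0],[1,-0.015,0,-0.01,0,0,0]],
])

```text
time: 11.65
ee_pos: [0.6039, -0.0555, 0.1553]
eef_rot: [-3.141, 0.868, 3.127]
contact_force: [-5.1, -0.6, -4.9]
finger_gap: 0.004
finger_force: 3.7
```

servo_tool([
  [[1,-0.01,0,-0.005,0,0,0],[1,-0.015,0,-0.01,0,0,0],[1,-0.015,0,-0.01,0,0,0]],
])

```text
time: 11.95
ee_pos: [0.6039, -0.0554, 0.1573]
eef_rot: [-3.141, 0.868, 3.127]
contact_force: [-5.6, -0.1, -3.7]
finger_gap: 0.009
finger_force: 3.9
```

The force has levelled off at about 6 N while the bar rises, so this is the switch. I'll keep lifting.

servo_tool([
  [[1,-0.01,0,-0.005,0,0,0],[1,-0.02,0,-0.015,0,0,0],[1,-0.03,0,-0.02,0,0,0],[1,-0.03,0,-0.02,0,0,0]],
])

```text
time: 12.35
ee_pos: [0.604, -0.0554, 0.1613]
eef_rot: [-3.141, 0.867, 3.127]
contact_force: [-8.6, -0.6, -3.3]
finger_gap: 0.006
finger_force: 4.3
```

servo_tool([
  [[1,-0.01,0,-0.005,0,0,0],[1,-0.015,0,-0.01,0,0,0],[1,-0.015,0,-0.01,0,0,0]],
])

```text
time: 12.65
ee_pos: [0.604, -0.0554, 0.1632]
eef_rot: [-3.141, 0.867, 3.127]
contact_force: [-8.7, -0.9, -4.1]
finger_gap: 0.004
finger_force: 4.6
```

servo_tool([
  [[1,-0.01,0,-0.005,0,0,0],[1,-0.015,0,-0.01,0,0,0],[1,-0.015,0,-0.01,0,0,0]],
])

```text
time: 12.95
ee_pos: [0.6038, -0.0555, 0.1641]
eef_rot: [3.14, 0.864, 3.125]
contact_force: [-4.7, 1.0, -18.7]
finger_gap: 0.004
finger_force: 8.3
```

servo_tool([
  [[1,-0.008,0,-0.007,0,0,0],[1,-0.008,0,-0.007,0,0,0],[1,-0.008,0,-0.007,0,0,0]],
])

```text
time: 13.25
ee_pos: [0.6032, -0.0556, 0.165]
eef_rot: [3.14, 0.864, 3.125]
contact_force: [-5.6, -0.0, -23.1]
finger_gap: 0.002
finger_force: 10.6
```

servo_tool([
  [[1,0.02,0,0.015,0,0,0],[1,0.06,0,0.045,0,0,0],[1,0.15,0,0.05,0,0,0],[1,0.2,0,0.0,0,0,0],[1,0.2,0,-0.15,0,0,0],[1,0.2,0,-0.3,0,0,0],[1,0.2,0,-0.45,0,0,0],[1,0.2,0,-0.45,0,0,0],[1,0.2,0,-0.45,0,0,0]],
])

```text
time: 14.15
ee_pos: [0.5554, -0.0558, 0.1878]
eef_rot: [-3.139, 0.871, 3.128]
contact_force: [0.6, 0.5, 0.7]
finger_gap: 0.005
finger_force: 0.0
```

```bash
python3 - <<'E'
from h import *
o=get_obs();print(o["time"],o["ee_pos"],o["contact_force"],o["joint_velocities"].round(3))
t=camera("top");s=camera("side")
def ws():
    c=camera("wrist");return c["image"]
w=ws();im=np.hstack([cv2.resize(t["image"],(400,300)),cv2.resize(s["image"],(400,300))])
im=np.vstack([im,np.hstack([cv2.resize(w,(400,300)),cv2.resize(t["image"][160:260,140:273],(400,300))])])
cv2.imwrite("pics/fin.png",np.clip(im*1.4,0,255).astype(np.uint8))
E
```

```text
14.15 [ 0.55543406 -0.05576062  0.18781217] [0.57764195 0.50482415 0.73134339] [-0.017  0.026 -0.001  0.001 -0.004 -0.001 -0.   ]
```

View pics/fin.png

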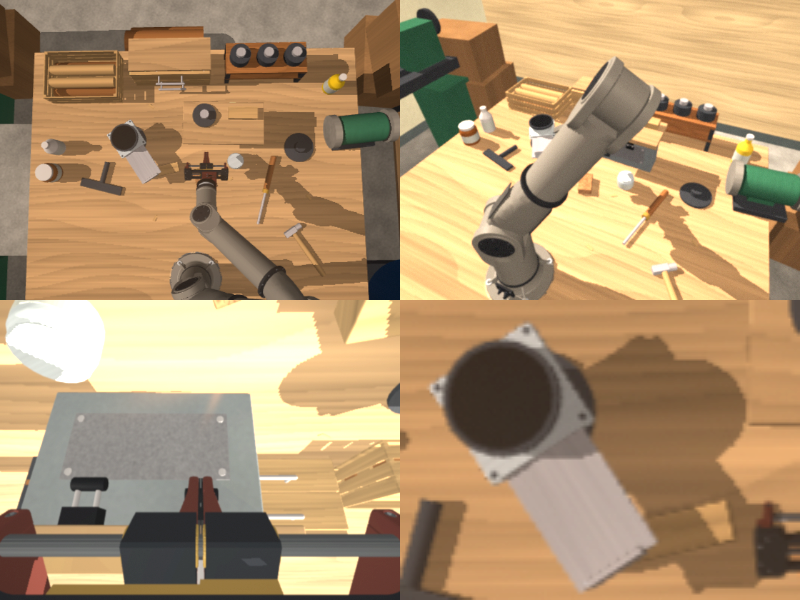

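The views show the plate far out (tab at (610,570)) and the bystanders in place. In the wrist view the dummy bar hangs low at (88,485), while the pressed bar at (205,493) sits up against its box. The arm is clear, so I'll hand in.

```bash
python3 -c "
from rig import *
print(close_job())"
```

```text
the job is handed in; nothing more can be done
None
```

I pulled the gate out to its stop, then pressed the switch (the bar nearer the gate) up to its stop; bystanders looked unmoved and the arm was clear when I handed the job in at about 14 s, with no verdict shown.

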